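# Shut the egg cupboard and drop its latch bar into the keeper

## Task

The small egg cupboard on the worktop has been left open. Lift its latch bar by the knob so that it clears the keeper, swing the door shut, feel for the keeper's notch and let the bar drop right down into it, so that the door stays latched when you let go. Do not force the bar or the keeper, and leave the mug, the jar and the shaker where they stand.

Things in the scene. Friction and masses are not known exactly. Their poses are not given: they have to be found in the camera images.
- cupboard: pale wooden egg cupboard, 190 mm deep, 300 wide, 214 high; fixed. Origin: centre of its underside; x points from its front to its back, y to its left seen from the front, z up. Front face at x = -95 mm. A slatted door lies flush in the front, hinged upright at the right; latch and keeper are in front of it near the top
- door_hinge (a point): point on the door's upright hinge line, at x = -95 mm, y = -112 mm in the cupboard's frame, 170 mm up (height of the latch bar when down). The door is 218 mm wide, 16 mm thick; its front face passes through the hinge line
- door (a joint): door angle in rad: 0 = shut and flush (nominal), grows as the free edge swings out towards the robot (counter-clockwise from above); range -0.045 to 1.5. Light hinge friction, 0.06 N m; it stays where it is left
- latch_bar (a joint): angle of the dark steel latch bar on the door, rad: 0 = level, down on its stop, where gravity drops it; grows as its free end rises, to a stop at 0.20. Bar 8 mm thick, 16 high, pivoted on the door 55 mm from the hinge line, reaching to 250 mm from it, past the door's free edge. Its back is 19 mm, its face 27 mm in front of the door. 0.13 to 0.25 kg, turns easily
- latch_knob (a point): grip point of the round steel knob that lifts the bar: a stem 15 mm in diameter standing out of the bar's face, from 27 to 92 mm in front of the door, with an 18 mm rim at its end. This point is on its axis, 66 mm in front of the door, 205 mm from the hinge line and 150 mm from the bar's pivot. Free space under it; can be pinched across its sides from above
- bar_end (a point): middle of the bar's outer end, 240 mm from the hinge line along the door, 185 mm from the pivot, 23 mm in front of the door; the part that drops into the notch. Here the bar must rise 16 mm (bar angle 0.095) to pass over the striker; resting on top of the striker it stands at that angle
- keeper_plate: fixed steel plate on the cupboard's front, left of the door; origin on that front at x = -95, y = 128 mm in the cupboard's frame, 170 mm up. It carries the striker, a flat-topped steel block 20 mm wide, top 8 mm above this origin, with a notch open at the top that takes the bar: 12 mm wide, 25 mm deep; in front of it a lip 10 mm thick, behind it one of 9 mm. Over 15 N strains it
- notch (a point): nominal middle of the striker's notch, at bar height, 23 mm in front of the cupboard's front face: where the bar's end lies at door angle 0. But the striker is clamped on a slot and really stands up to 6.5 mm further out or in (door angle up to 0.027 either way); that is not reported and must be felt: a bar laid lightly on the lip and moved in with the door falls into the notch
- mug: white mug with a handle, 91 mm high, right of the cupboard; bystander. Origin: centre of its underside
- jam_jar: jar with a black lid, 63 mm wide, 94 mm high, right of the cupboard, near the front edge of the worktop; bystander. Origin: centre of its underside
- shaker: salt shaker, 44 mm wide, 90 mm high, on the strip of worktop in front of the hob; bystander. Origin: centre of its underside

How it is judged:
On the way:
1. the latch bar is lifted over the striker's height while the door is still outside it (value of joint latch_bar above 0.075 rad and value of joint door above 0.045 rad), for 0.1 s.
At the end, for the whole second after the job is handed in: The door is shut (door angle below 0.042 rad) with the latch bar fully down in the striker's notch (bar angle below 0.03 rad), both at rest and let go (value of joint door below 0.042 rad and value of joint latch_bar below 0.03 rad and not (velocity of joint door above 0.05 rad/s) and not (velocity of joint door below -0.05 rad/s) and not (velocity of joint latch_bar below -0.1 rad/s)); the robot touches nothing.
It fails at once if the keeper (plate and striker) is pressed or struck with more than 15 N, by the bar or by the robot (contact force between keeper_plate and anything else above 15 N).
It fails at once if the mug, jar or shaker is pushed more than 30 mm from its place (distance of any of mug, jam_jar, shaker from where it was at the start of the episode above 0.03 m).
It also fails if it takes over 54 s, if anything falls off the work surface, if the arm or the gripper's body presses on something with over 40 N, if the wrist force passes 120 N, or if a joint passes its speed limit or range.

## Robot

A 7-joint arm with a two-finger parallel gripper is mounted at the origin on a cart in front of the work surface, level with it; the furniture and walls round the work are solid. World frame = base frame: x ahead of the robot, y to its left, z up, the work surface at z = 0. Lengths are in m, angles in rad, forces in N, time in s.
With the tool pointing down it reaches from about 0.4 to 0.85 m from the base axis. Payload 10.4 kg.
Tool frame: the origin (TCP) lies on the centre line of the jaws, within the pads' length; the fingertips stand 8 mm ahead of it and the grasp point (between the pads) lies 11 mm behind it (bot.tcp_to_tips is the distance from the TCP to the fingertips, in m); z points along the fingers, y is the direction in which the jaws open and shut (so a half turn about z gives the same grasp; the last joint's range is limited). The gripper opens to 85 mm and grips with 20 to 120 N. Pads are 22 mm wide; open, the fingers measure 114 mm over their backs; the gripper's body (76 mm by 85 mm) begins 54 mm behind the grasp point. The pads swing forward as they close: fully open they stand 13 mm farther back than shut.
Start: joints at [1.118, 0.332, -0.065, 1.46, 0.022, 1.35, -0.088], TCP at [0.26, -0.568, 0.239] pointing down, gripper open.
Joint ranges: [-2.6, 2.6], [-0.5, 2.12], [-1.47, 1.34], [0.16, 2.42], [-1.27, 4.41], [0.06, 2.06], [-2.6, 2.6]. Speed limits (rad/s): [2.22, 2.22, 2.79, 2.79, 3.14, 3.14, 3.14].

## Interface

Orientations are given as a 3x3 rotation matrix whose columns are the frame's x, y, z axes.
In Python, from cell import bot gives the robot as it stands. Calls block until the motion is done:
- bot.reach(position, orientation): joint-space move of the TCP to a pose.
- bot.move_straight(position, vel=0.15, frame=None, until_force=None): straight line of the TCP; frame=None keeps the orientation; vel is the mean speed in m/s. With until_force (N) it stops when the force on the tool has changed by that much, and returns True; else False.
- bot.set_joints(angles): joint-space move.
- bot.gripper_open() and bot.close(): open the fingers fully, or close them until they stop; the grip force is fixed at half the most.
- bot.hold(seconds).
- bot.solve_ik(position, orientation): joint angles nearest the present ones, or None.
- bot.get_obs(): the state.
- bot.grab_frame(name): name is "side" or "top"; returns a dict with "pixels" (480x640x3 uint8, red, green, blue), "fov_y" (degrees; the focal length in pixels is half the picture's height over the tangent of half this angle, whatever the lens; pixels are square), "cx", "cy" (the principal point, pixels), "R" (3x3) and "t" (3): a world point X has camera coordinates R X + t. Camera axes: x right, y down, z forward; pixel columns grow to the right and rows downward; lengths in m; the calibration is good to about 2 mm. A picture is of the moment at which its call begins. There is no depth.
A pose or a line that the arm cannot do raises bot.Unreachable and nothing moves.
- bot.hand_in(): hands the job in, once; it reports no verdict.
The state is a dict: "t": time; "joints": joint angles; "dq": joint speeds; "joint_efforts": joint torques, N m; "eef_pos": TCP position; "orientation": TCP orientation; "contact_force": force on the tool from outside, world axes, zero at the start; "moment": the same for the moment, N m; "width": opening from 0.0 (shut) to 1.0 (fully open).
Only numpy, scipy, OpenCV 4.12 (cv2) and the standard library are available. Lean on these libraries where they do the work, as an engineer would, in place of code of your own. Each camera call takes 0.05 s, during which the arm holds its last target.

## Working session

There is one attempt and no reset: what is moved stays moved. The work goes in short steps, each a Python script; the robot and the scene stay as the last script left them, time stands still between calls to the robot, and variables do not carry over. Pictures are saved under pics/ and viewed, and the job is handed in when it is done.

```bash
ls; mkdir -p pics
python3 - <<'E'
from cell import bot
import cv2, numpy as np
np.set_printoptions(precision=4,suppress=True)
for n in ("side","top"):
    f=bot.grab_frame(n); cv2.imwrite(f"pics/{n}0.png",f["pixels"][:,:,::-1])
    np.savez(f"{n}0.npz",**f)
    print(n,f["fov_y"],f["cx"],f["cy"],f["R"],f["t"],-f["R"].T@f["t"])
o=bot.get_obs();print(o)
E
```

```text
pics
side 45.757071235952246 321.95554019641924 240.63575254112476 [[ 0.9871 -0.1592  0.0173]
 [-0.0506 -0.4127 -0.9095]
 [ 0.1519  0.8969 -0.4154]] [-0.5644  0.0355  1.3122] [ 0.3596 -1.2521  0.5871]
top 52.8359195976745 326.4315281141878 241.08461118816757 [[-0.0053 -0.9999  0.0142]
 [-0.9853  0.0028 -0.1711]
 [ 0.171  -0.0149 -0.9852]] [-0.2972  0.548   0.9954] [ 0.3681 -0.2838  1.0786]
{'t': 0.1, 'joints': array([ 1.1184,  0.3328, -0.0647,  1.4609,  0.0216,  1.3499, -0.0885]), 'dq': array([-0.0001, -0.0011,  0.0002, -0.0016,  0.0012,  0.0003, -0.0004]), 'joint_efforts': array([  0.0024, -62.6747,   0.0496, -39.2428,   0.0162,   0.0071,
         0.    ]), 'eef_pos': array([ 0.2603, -0.5678,  0.2386]), 'orientation': array([[ 0.9091,  0.4167, -0.0006],
       [ 0.4167, -0.9091,  0.0012],
       [-0.0001, -0.0013, -1.    ]]), 'contact_force': array([ 0.8838,  0.2734, -0.9162]), 'moment': array([-0.0678,  0.0075, -0.0079]), 'width': 0.9973895863807234}
```

View pics/side0.png

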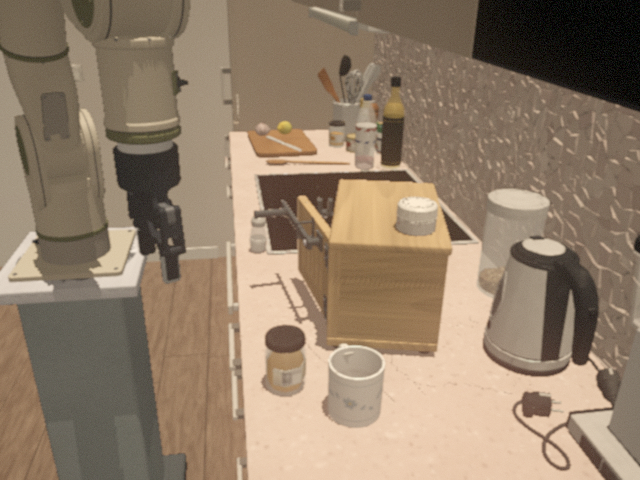

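View pics/top0.png

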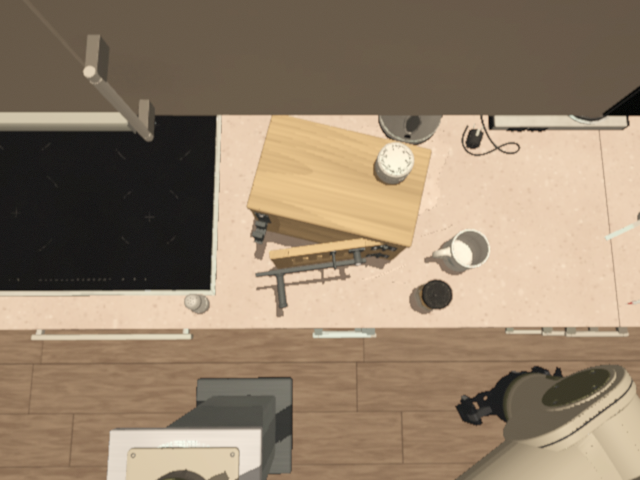

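The top view shows the cupboard top with corners near (275,117), (430,150), (410,246) and (250,203). The door is ajar, with its edge from about (395,240) to (272,255). The bar runs from (258,274) to (385,247), with the knob stem near (282,290) and the keeper near (261,228). I'll enlarge it to get accurate corners.

Run:
```python
import cv2
a=cv2.imread("pics/top0.png")[100:330,230:450]
cv2.imwrite("pics/top0z.png",cv2.resize(a[100:220],None,fx=3.6,fy=3.6,interpolation=cv2.INTER_CUBIC))
cv2.imwrite("pics/top0y.png",cv2.resize(a[:160],None,fx=3.6,fy=3.6,interpolation=cv2.INTER_CUBIC))
b=cv2.imread("pics/side0.png")[170:350,235:455]
cv2.imwrite("pics/side0z.png",cv2.resize(b,None,fx=3.3,fy=3.3,interpolation=cv2.INTER_CUBIC))
```

```text
(no output)
```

View pics/top0z.png

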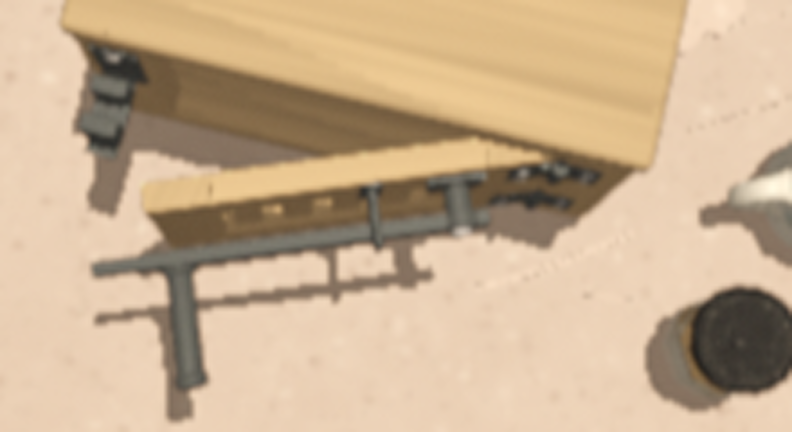

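View pics/top0y.png

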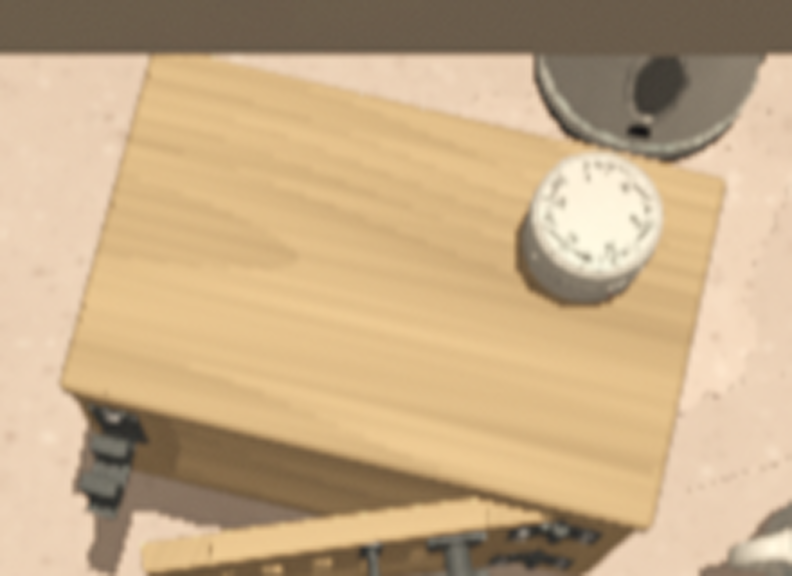

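View pics/side0z.png

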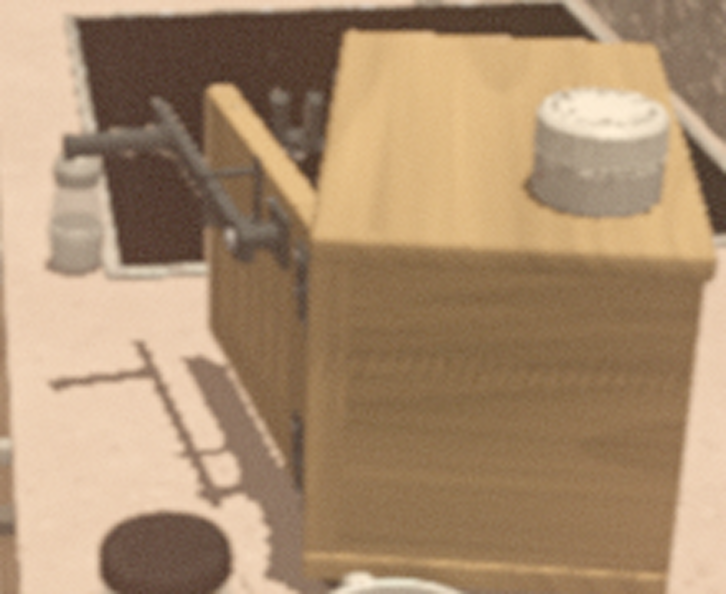

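```bash
cat > hl.py <<'E'
import numpy as np, cv2
np.set_printoptions(precision=4,suppress=True)
def ray(f,uv):
    fl=240/np.tan(np.radians(float(f["fov_y"]))/2)
    d=np.array([(uv[0]-f["cx"])/fl,(uv[1]-f["cy"])/fl,1.0])
    R=f["R"];return -R.T@f["t"], R.T@d
def onz(f,uv,z):
    c,d=ray(f,uv); return c+d*(z-c[2])/d[2]
def tri(f1,p1,f2,p2):
    c1,d1=ray(f1,p1);c2,d2=ray(f2,p2)
    s=np.linalg.lstsq(np.array([d1,-d2]).T,c2-c1,rcond=None)[0]
    a=c1+s[0]*d1;b=c2+s[1]*d2
    return (a+b)/2,np.linalg.norm(a-b)
def proj(f,X):
    fl=240/np.tan(np.radians(float(f["fov_y"]))/2)
    c=f["R"]@X+f["t"];return c[:2]/c[2]*fl+np.array([f["cx"],f["cy"]])
E
python3 - <<'E'
from hl import *
T=dict(np.load("top0.npz"));S=dict(np.load("side0.npz"))
zt=lambda u,v,oy=100:((u+.5)/3.6-.5+230,(v+.5)/3.6-.5+oy)
zs=lambda u,v:((u+.5)/3.3-.5+235,(v+.5)/3.3-.5+170)
FL=onz(T,zt(62,385),.214);FR=onz(T,zt(650,528),.214);BR=onz(T,zt(724,182),.214);BL=onz(T,zt(152,53),.214)
print(FL,FR,BR,BL); 
for a,b in((FL,FR),(FR,BR),(BL,BR),(FL,BL)): d=b-a;print(np.linalg.norm(d),np.arctan2(d[1],d[0]))
# side
sFR=onz(S,zs(314,244),.214);sBR=onz(S,zs(712,262),.214);sFL=onz(S,zs(346,32),.214);sBL=onz(S,zs(655,42),.214)
print(sFL,sFR,sBR,sBL)
print("knob end",tri(T,zt(190,382,200),S,zs(72,146)))
print("bar end",tri(T,zt(95,268,200),S,zs(158,102)))
print("door top free corner front",onz(T,zt(150,205,200),.196), "back",onz(T,zt(143,186,200),.196))
print("mug, jar", onz(T,(468,248),.091),onz(T,(437,294),.094), onz(T,(196,302),.09))
E
```

```text
[ 0.5829 -0.1512  0.214 ] [ 0.5081 -0.4491  0.214 ] [ 0.6915 -0.4944  0.214 ] [ 0.7629 -0.1945  0.214 ]
0.3071651275336767 -1.816561347133947
0.18882698079032062 -0.24202623346795676
0.3082982908231794 -1.8046196509030563
0.18515306137977322 -0.23595047770582522
[ 0.5808 -0.1495  0.214 ] [ 0.5065 -0.459   0.214 ] [ 0.6881 -0.5016  0.214 ] [ 0.7692 -0.1896  0.214 ]
knob end (array([ 0.4042, -0.215 ,  0.1714]), np.float64(0.0010008947926804371))
bar end (array([ 0.4614, -0.1657,  0.1784]), np.float64(0.0017072981183800771))
door top free corner front [ 0.4926 -0.1955  0.196 ] back [ 0.5025 -0.1918  0.196 ]
mug, jar [ 0.5241 -0.593   0.091 ] [ 0.429  -0.5234  0.094 ] [ 0.4153 -0.0339  0.09  ]
```

The cupboard yaw comes out near -0.242 rad, with the door about 0.36 rad open. Next I check the model against the keeper and refine it.

```bash
cat >> hl.py <<'E'
YAW=-0.242; C=np.array([.637,-.3235])
def rot(a): return np.array([[np.cos(a),-np.sin(a)],[np.sin(a),np.cos(a)]])
def cup(x,y): return C+rot(YAW)@np.array([x,y])
H=cup(-.095,-.112)
def dpt(th,s,out,z=None):   # point on the door: s along from hinge, out in front
    p=H+rot(YAW+th)@np.array([-out,s]); return p if z is None else np.array([p[0],p[1],z])
def ori(th):
    t=rot(YAW+th)@np.array([0,1.]); y=np.array([-t[0],-t[1],0]); z=np.array([0,0,-1.])
    return np.array([np.cross(y,z),y,z]).T
E
python3 - <<'E'
from hl import *
T=dict(np.load("top0.npz"));S=dict(np.load("side0.npz"))
zt=lambda u,v,oy=100:((u+.5)/3.6-.5+230,(v+.5)/3.6-.5+oy)
zs=lambda u,v:((u+.5)/3.3-.5+235,(v+.5)/3.3-.5+170)
izt=lambda p:((p[0]-230+.5)*3.6-.5,(p[1]-200+.5)*3.6-.5)
izs=lambda p:((p[0]-235+.5)*3.3-.5,(p[1]-170+.5)*3.3-.5)
print("hinge",H)
im=cv2.imread("pics/top0z.png");im2=cv2.imread("pics/side0z.png")
def mk(X,c=(0,0,255)):
    for i,pr,f in((im,izt,T),(im2,izs,S)):
        q=pr(proj(f,X));cv2.circle(i,(int(round(q[0])),int(round(q[1]))),3,c,-1)
th=.36
for s,o,z in((.205,.092,.17),(.205,.066,.17),(.25,.023,.17),(.218,0,.196),(.055,.027,.17)): mk(dpt(th,s,o,z))
for x in (.023,.029,.039,.017,.008):
    for dy in(-.01,.01):
        p=cup(-.095-x,.128+dy); mk(np.array([*p,.178]),(255,0,0))
for y in(-.15,.15):
    p=cup(-.095,y);mk(np.array([*p,.214]),(0,255,0))
cv2.imwrite("pics/ov1.png",im);cv2.imwrite("pics/ov2.png",im2)
E
```

```text
hinge [ 0.5179 -0.4095]
```

View pics/ov1.png

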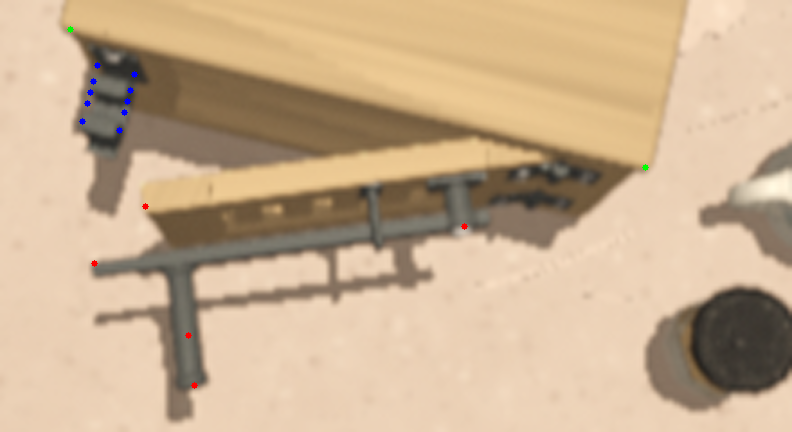

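View pics/ov2.png

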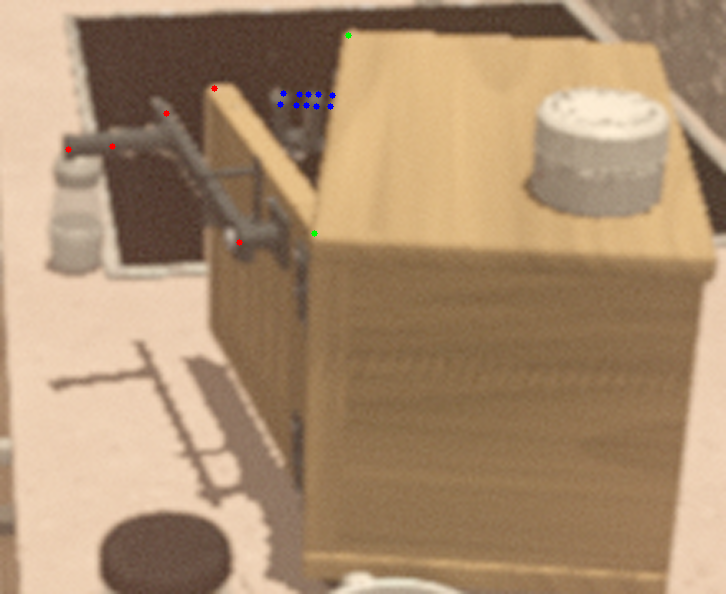

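The overlay agrees within 2–3 mm. The striker looks to stand about 5–6 mm further out than nominal, since the gap between its prongs in the side zoom is near x≈297 against a predicted 309. I move to the knob next.

```bash
cat >> hl.py <<'E'
def save(bot,tag):
    for n,(x0,y0,w,h) in (("side",(235,170,220,180)),("top",(230,195,220,130))):
        f=bot.grab_frame(n);np.savez(f"{n}_{tag}.npz",**f)
        a=f["pixels"][y0:y0+h,x0:x0+w,::-1]
        cv2.imwrite(f"pics/{n}_{tag}.png",cv2.resize(a,None,fx=3.3,fy=3.3,interpolation=cv2.INTER_CUBIC))
E
python3 - <<'E'
from cell import bot
from hl import *
th=.37
print(dpt(th,.205,.066,.159))
bot.move_straight([0.27,-0.5,.33],vel=.2)
bot.reach(dpt(th,.205,.066,.30),ori(th))
bot.move_straight(dpt(th,.205,.066,.235),vel=.15)
save(bot,"a")
o=bot.get_obs();print(o["t"],o["eef_pos"],o["contact_force"],o["joints"])
E
```

```text
[ 0.4263 -0.2146  0.159 ]
2.7417 [ 0.4268 -0.2151  0.2363] [ 0.6942  0.2029 -0.7895] [ 0.7207  0.0273 -0.3533  1.8244  0.01    1.2897 -1.0784]
```

View pics/side_a.png

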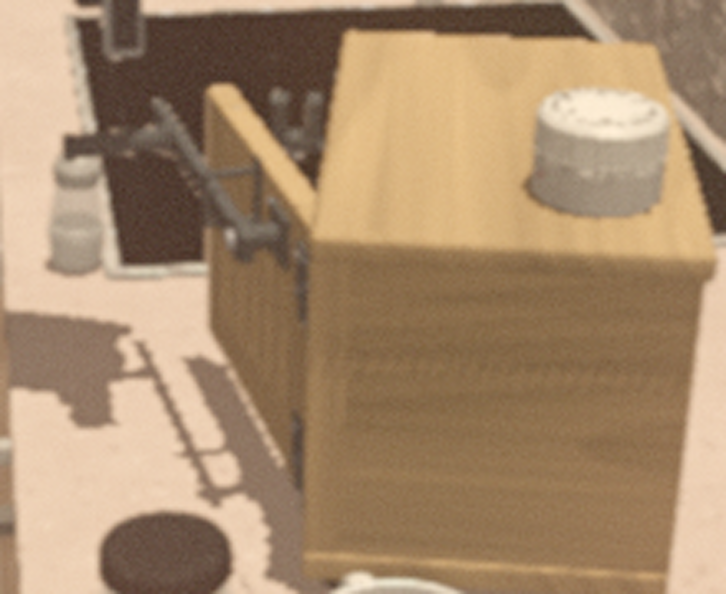

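View pics/top_a.png

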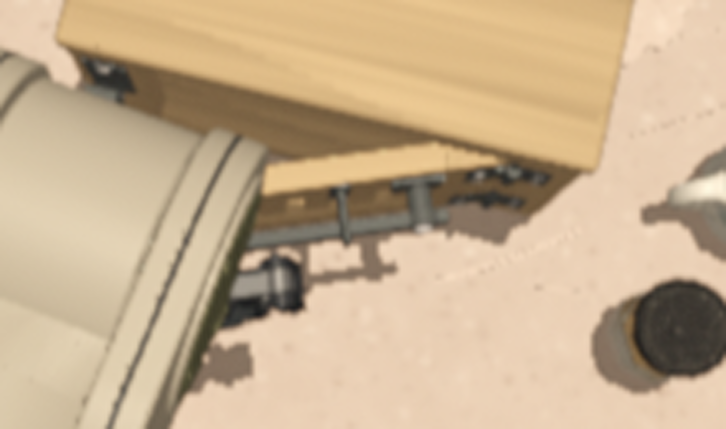

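The side view shows the fingertips at about (125,50) in the zoom, above the knob stem. The top view is mostly hidden by the forearm. I descend with a contact guard, grip and lift.

Run:
```python
from cell import bot
from hl import *
th=.37
def st(m):
    o=bot.get_obs();print(m,round(o["t"],2),o["eef_pos"],o["contact_force"],o["moment"],round(o["width"],3))
hit=bot.move_straight(dpt(th,.205,.066,.159),vel=.08,until_force=6)
st(hit)
if not hit:
    bot.close(); st("closed")
    save(bot,"b")
```

```text
False 3.84 [ 0.4266 -0.2147  0.1595] [ 0.2778  0.4703 -0.3171] [ 0.0536  0.0128 -0.0014] 1.003
closed 4.5 [ 0.4263 -0.2138  0.1591] [-2.8093  4.9081  4.2921] [1.0016 0.4636 0.0542] 0.154
```

View pics/side_b.png

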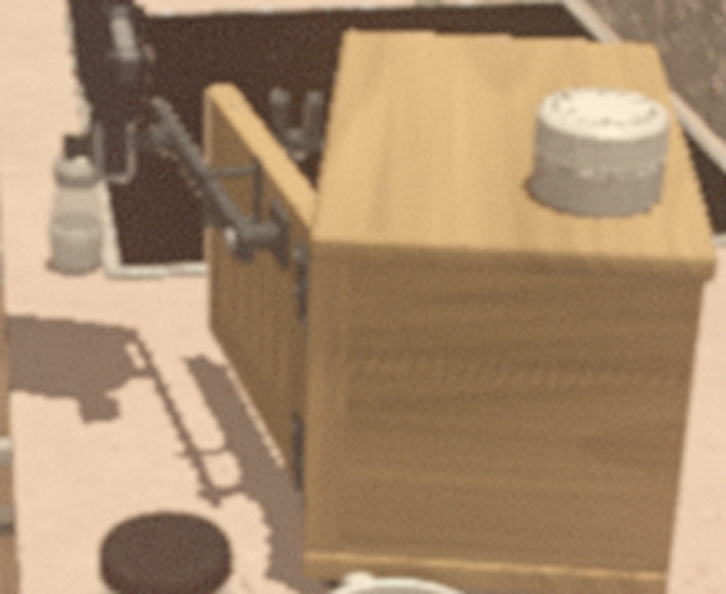

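Grip width is 0.154 (about 13–15 mm), so the stem is held. Next I lift along the bar's own arc, tilting the tool with the bar, then swing the door in guarded steps.

```bash
cat >> hl.py <<'E'
from scipy.spatial.transform import Rotation as Ro
def pose(th,b,ds=.001,out=.066,dz=0.):
    t=np.append(rot(YAW+th)@np.array([0,1.]),0)
    Rb=Ro.from_rotvec(np.cross(t,[0,0,1.])*b).as_matrix()
    O=Rb@ori(th)
    k=dpt(th,.055+.150*np.cos(b)+ds,out,.170+.150*np.sin(b)+dz)
    return k+.011*O[:,2],O
def st(bot,m=""):
    o=bot.get_obs();print(m,round(o["t"],2),o["eef_pos"],o["contact_force"],o["moment"],round(o["width"],3));return o
E
python3 - <<'E'
from cell import bot
from hl import *
for b in (.045,.09,.135):
    p,O=pose(.37,b); bot.move_straight(p,vel=.04,frame=O); st(bot,b)
bot.hold(.2)
th=.37
while th>.13:
    th-=.04
    p,O=pose(th,.135)
    bot.move_straight(p,vel=.04,frame=O)
    o=st(bot,round(th,3))
    if np.linalg.norm(o["contact_force"])>20: print("STOP");break
save(bot,"c")
E
```

```text
0.045 4.92 [ 0.4261 -0.2135  0.1655] [-0.04    0.6673 -0.778 ] [-0.0605 -0.0402  0.0024] 0.149
0.09 5.24 [ 0.4261 -0.2134  0.1723] [-0.5795 -0.3337 -1.4608] [-0.2688 -0.0739  0.1058] 0.156
0.135 5.56 [ 0.4262 -0.2136  0.179 ] [ 0.7255 -0.4561 -1.7033] [-0.3839 -0.1465  0.0099] 0.153
0.33 6.12 [ 0.4342 -0.2101  0.1793] [ 1.7969 -2.4495 -1.6135] [-0.8114 -0.4015  0.0236] 0.151
0.29 6.49 [ 0.4421 -0.207   0.1793] [ 1.6652 -3.854  -0.7104] [-0.9691 -0.4436  0.0286] 0.154
0.25 6.86 [ 0.4504 -0.2042  0.1793] [ 1.5407 -4.901  -1.6073] [-1.1356 -0.4451  0.1105] 0.153
0.21 7.22 [ 0.4587 -0.2017  0.1793] [ 1.8453 -4.3948 -0.8484] [-1.2756 -0.4248  0.051 ] 0.153
0.17 7.59 [ 0.4671 -0.1996  0.1793] [ 2.4427 -4.1029 -1.3543] [-1.3152 -0.3839  0.0617] 0.152
0.13 7.96 [ 0.4755 -0.1978  0.1793] [ 1.6745 -5.9149 -1.2012] [-1.4446 -0.3877  0.0294] 0.156
0.09 8.32 [ 0.4839 -0.1964  0.1792] [ 1.0131 -5.5051 -0.383 ] [-1.4131 -0.333   0.1092] 0.15
```

View pics/side_c.png

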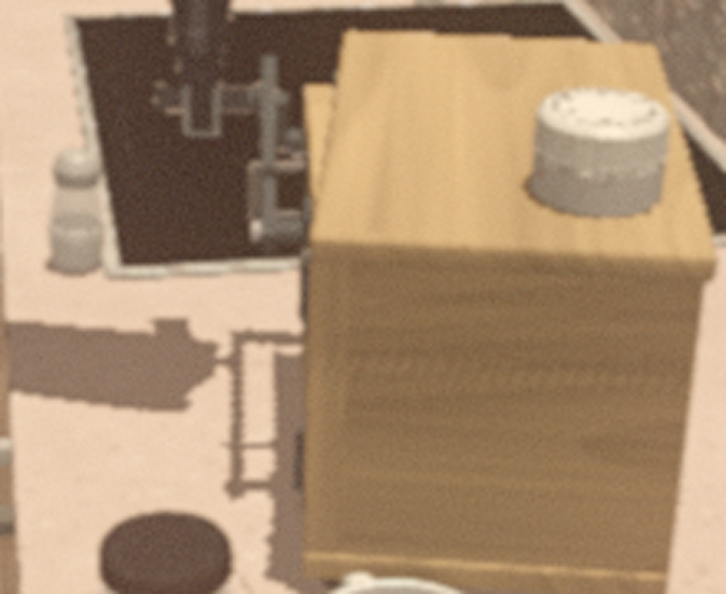

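View pics/top_c.png

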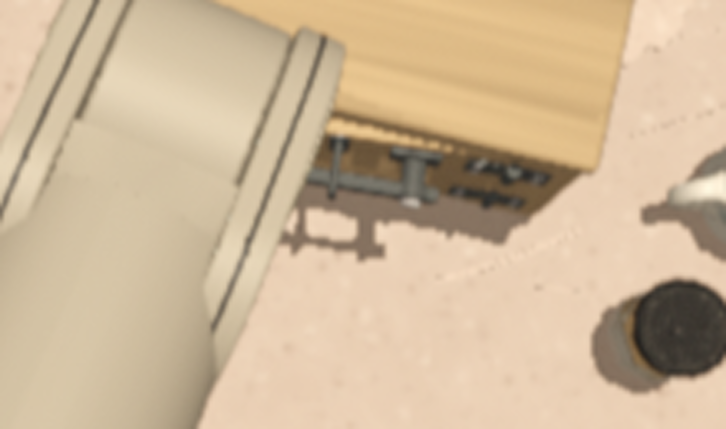

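The knob is held, and the raised bar's end sits at (268,58) in the side zoom, in front of the keeper. I check the actual door angle from that image.

Run:
```python
from hl import *
S=dict(np.load("side_c.npz"))
im=cv2.imread("pics/side_c.png")
izs=lambda p:((p[0]-235+.5)*3.3-.5,(p[1]-170+.5)*3.3-.5)
for th,c in((.07,(255,0,0)),(.09,(0,0,255)),(.11,(0,255,0))):
  for s in (0,.195):
    b=.135
    for out in(.019,.027):
        X=dpt(th,.055+s*np.cos(b)-.008*np.sin(b),out,.17+s*np.sin(b)+.008*np.cos(b)); q=izs(proj(S,X)); print(th,s,out,np.array(q)); cv2.circle(im,(int(round(q[0])),int(round(q[1]))),2,c,-1)
    
cv2.imwrite("pics/ov3.png",cv2.resize(im[20:270,130:360],None,fx=2.2,fy=2.2,interpolation=cv2.INTER_CUBIC))
a=dict(np.load("side0.npz"))["pixels"]
i0=cv2.resize(a[185:225,305:350,::-1],None,fx=14,fy=14,interpolation=cv2.INTER_CUBIC)
iz=lambda p:((p[0]-305+.5)*14-.5,(p[1]-185+.5)*14-.5)
for o,c in((.008,(0,255,0)),(.017,(0,0,255)),(.029,(0,0,255)),(.039,(255,0,0))):
  for dy in(-.01,.01):
    for z in(.178,.153):
      q=iz(proj(a and S if False else dict(np.load("side0.npz")),np.array([*cup(-.095-o,.128+dy),z])));cv2.circle(i0,(int(q[0]),int(q[1])),4,c,-1)
cv2.imwrite("pics/ov4.png",i0)
```

```text
0.07 0 0.019 [281.9392 222.2507]
0.07 0 0.027 [266.9113 221.9395]
0.07 0.195 0.019 [287.3211  56.0516]
0.07 0.195 0.027 [274.4219  55.7889]
0.09 0 0.019 [279.9087 222.5096]
0.09 0 0.027 [264.8716 222.3215]
0.09 0.195 0.019 [279.3463  56.1172]
0.09 0.195 0.027 [266.44    55.9393]
0.11 0 0.019 [277.8912 222.7855]
0.11 0 0.027 [262.85   222.7207]
0.11 0.195 0.019 [271.3786  56.2355]
0.11 0.195 0.027 [258.4673  56.1426]
```

Run:
```python
from hl import *
F=dict(np.load("side0.npz"));a=F["pixels"]
i0=cv2.resize(a[185:225,305:350,::-1],None,fx=14,fy=14,interpolation=cv2.INTER_CUBIC)
iz=lambda p:((p[0]-305+.5)*14-.5,(p[1]-185+.5)*14-.5)
for o,c in((.008,(0,255,0)),(.017,(0,0,255)),(.029,(0,0,255)),(.039,(255,0,0))):
  for dy in(-.01,.01):
    for z in(.178,.153):
      q=iz(proj(F,np.array([*cup(-.095-o,.128+dy),z])));cv2.circle(i0,(int(q[0]),int(q[1])),4,c,-1)
cv2.imwrite("pics/ov4.png",i0)
```

```text
(no output)
```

View pics/ov3.png

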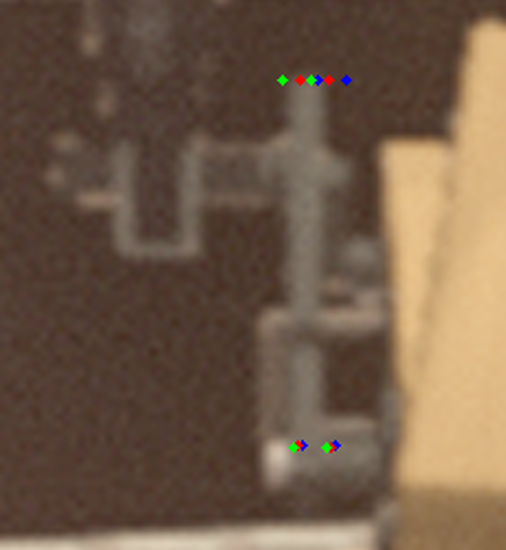

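View pics/ov4.png

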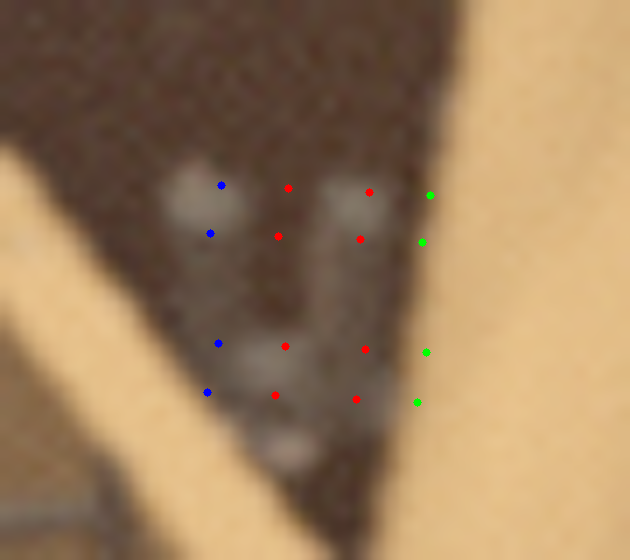

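The bar's image sits about 2.5 mm out from the θ=0.09 model and the striker gap about 6.4 mm out from nominal. That puts the notch near commanded θ≈0.016. I bring the bar over the front lip at θ≈0.055 and lower it lightly.

Run:
```python
from cell import bot
from hl import *
for th in (.07,.055):
    p,O=pose(th,.135)
    h=bot.move_straight(p,vel=.03,frame=O,until_force=5); o=st(bot,(th,h))
bot.hold(.3); st(bot)
p,O=pose(.055,.08)
h=bot.move_straight(p,vel=.012,frame=O,until_force=3)
o=st(bot,h)
z=o["eef_pos"][2]; print("b est",np.arcsin((z+.011-.17)/.15))
save(bot,"d")
```

```text
(0.07, False) 8.72 [ 0.4881 -0.1958  0.1792] [ 0.9852 -6.1343 -2.115 ] [-1.4692 -0.281   0.1278] 0.152
(0.055, False) 8.97 [ 0.4913 -0.1954  0.1792] [ 1.7243 -5.6592 -1.6426] [-1.4624 -0.22    0.0733] 0.148
 9.28 [ 0.4912 -0.1954  0.1792] [ 1.7405 -5.5327 -1.3183] [-1.4759 -0.2557  0.0668] 0.152
True 9.84 [ 0.4913 -0.1953  0.1726] [-0.2509 -0.098   4.4925] [-0.0917  0.1071  0.1431] 0.152
b est 0.09104306457116175
```

View pics/side_d.png

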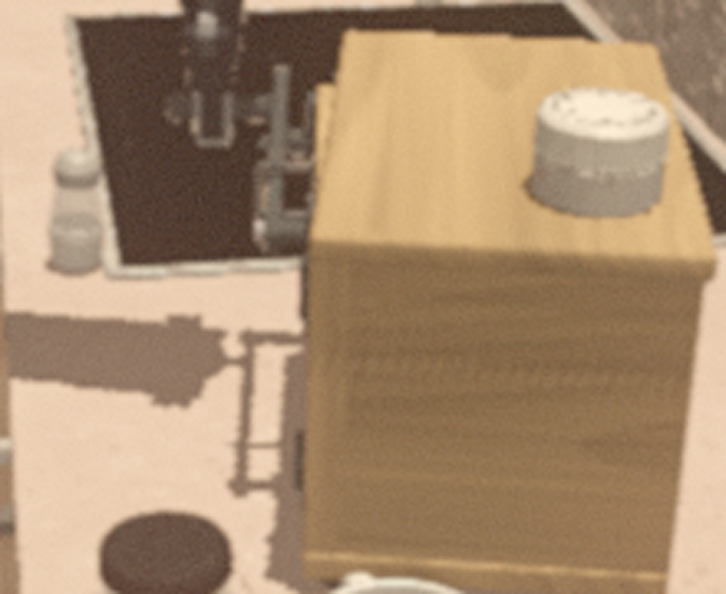

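The bar met the lip at bar angle ≈0.091, against an expected 0.095. I relieve the load slightly, let go, withdraw upward and look.

Run:
```python
from cell import bot
from hl import *
o=bot.get_obs(); p=o["eef_pos"].copy(); 
bot.move_straight(p+[0,0,.0006],vel=.01); st(bot,"relief")
bot.gripper_open(); st(bot,"open")
h=bot.move_straight(p+[0,0,.075],vel=.08,until_force=6); st(bot,h)
n=rot(YAW+.055)@np.array([-1,0]); 
if not h:
    q=bot.get_obs()["eef_pos"]+np.append(n*.085,0.02)
    bot.move_straight(q,vel=.15,frame=ori(.05)); st(bot)
save(bot,"e")
```

```text
relief 10.22 [ 0.4911 -0.1953  0.1729] [ 1.852  -1.3832 -1.4719] [-0.6376 -0.2547  0.0751] 0.154
open 10.92 [ 0.4913 -0.1953  0.1732] [-0.3639 -0.5982  0.3863] [-0.1185 -0.0045  0.0183] 0.999
False 12.0 [ 0.491  -0.1952  0.247 ] [ 0.006  -0.1565  0.0755] [-0.0679  0.0367 -0.0042] 0.999
 12.73 [ 0.4078 -0.1795  0.2668] [-0.557   1.4741  0.791 ] [0.0003 0.0008 0.0159] 0.998
```

View pics/side_e.png

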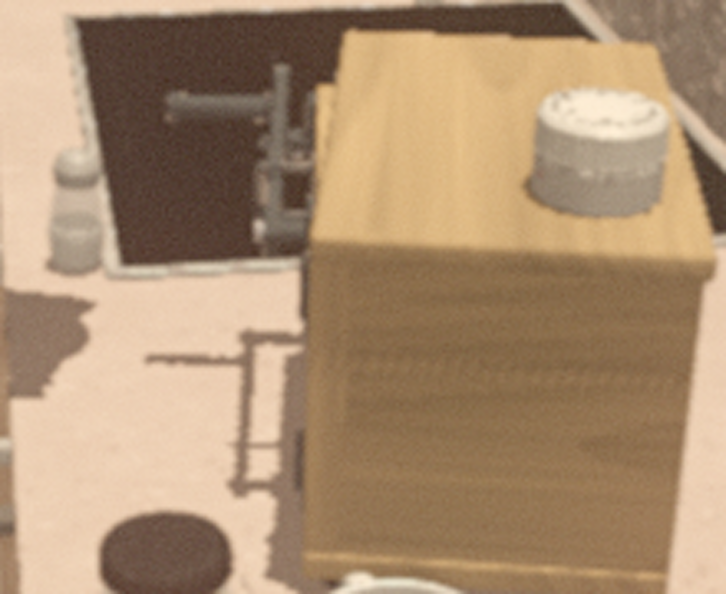

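View pics/top_e.png

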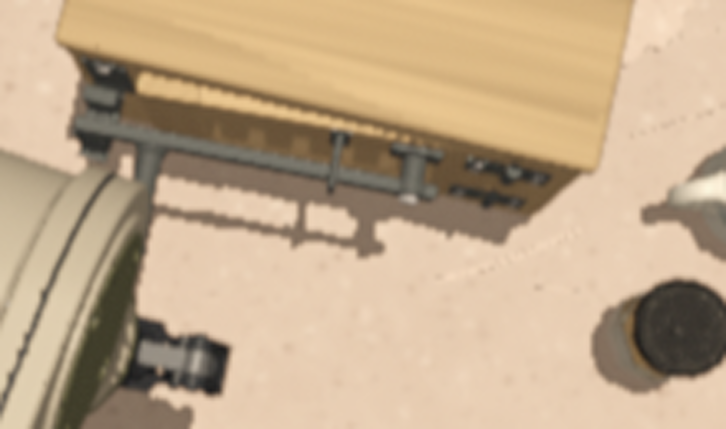

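The bar rests on the front lip: its tip is unmoved at (282,68) in the side zoom, and the top view shows the bar end over the lip near (88,128). Next I close the fingers, go down in front of the knob and push its end gently so the bar can fall by itself.

Run:
```python
from cell import bot
from hl import *
bot.close()
th=.055;z=.166
bot.move_straight(dpt(th,.204,.128,.26),vel=.15,frame=ori(th))
bot.move_straight(dpt(th,.204,.128,z),vel=.12,until_force=8); st(bot,"down")
bot.hold(.2)
h=bot.move_straight(dpt(th,.204,.100,z),vel=.03,until_force=3); st(bot,h)
last=None
for th in (.045,.035,.028,.022):
    h=bot.move_straight(dpt(th,.204,.103,z),vel=.012,frame=ori(th),until_force=3); st(bot,(th,h))
    if h: break
save(bot,"f")
```

```text
down 14.84 [ 0.4305 -0.1854  0.1668] [0.3288 0.7119 0.0289] [-0.0163  0.0065  0.0784] 0.001
False 16.12 [ 0.4576 -0.1906  0.1661] [-0.1412  0.0306 -0.4468] [-0.0226  0.0241 -0.0261] 0.001
(0.045, False) 16.39 [ 0.4568 -0.1893  0.1661] [-0.2452  0.8754  0.6931] [ 0.0488 -0.0006  0.029 ] -0.0
(0.035, False) 16.73 [ 0.4592 -0.1886  0.166 ] [-0.1437 -0.4806  0.105 ] [-0.0386 -0.0217 -0.0017] 0.001
(0.028, False) 17.02 [ 0.4607 -0.1882  0.166 ] [-0.202  -0.9516  1.0631] [ 0.051  -0.0382 -0.0108] 0.0
(0.022, False) 17.28 [ 0.462  -0.1879  0.166 ] [ 0.5703 -0.3075  0.1564] [-0.0014  0.     -0.038 ] 0.002
```

View pics/side_f.png

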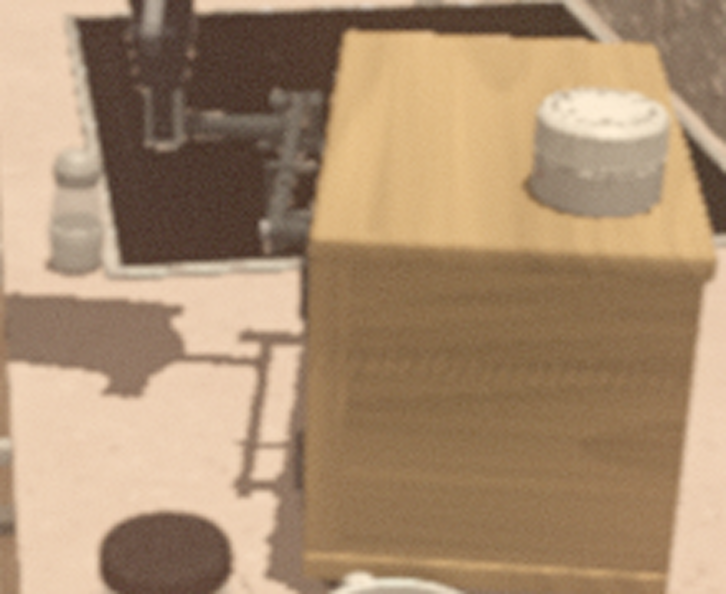

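The bar seems to have dropped: the knob went from row 103 to 123, and the bar end lies between the prongs at (280–313,95). The push never reached 3 N. I back off and check both views.

Run:
```python
from cell import bot
from hl import *
bot.move_straight(dpt(.022,.204,.15,.166),vel=.08)
bot.move_straight(dpt(.022,.204,.20,.30),vel=.2)
bot.move_straight(np.array([.30,-.36,.34]),vel=.25)
st(bot); save(bot,"g")
S=dict(np.load("side_g.npz"));T=dict(np.load("top_g.npz"))
for b in(0,.05,.095):
  for th in(0.01,.025,.035):
    X=dpt(th,.055+.15*np.cos(b),.092,.17+.15*np.sin(b))
    q=proj(S,X);r=proj(T,X)
    print(b,th,(q-[235,170]+.5)*3.3-.5,(r-[230,195]+.5)*3.3-.5)
```

```text
19.97 [ 0.3007 -0.3588  0.3394] [-0.2801  0.5543 -0.1927] [ 0.0516  0.0192 -0.0273] 0.002
0 0.01 [186.3453 127.1617] [129.8051 240.3768]
0 0.025 [181.0654 127.7815] [130.8756 246.1216]
0 0.035 [177.554  128.2114] [131.6384 249.9453]
0.05 0.01 [186.243  115.7675] [128.7662 238.9024]
0.05 0.025 [180.9524 116.3784] [129.846  244.6885]
0.05 0.035 [177.4338 116.8021] [130.6153 248.5397]
0.095 0.01 [186.0864 105.6659] [128.3715 237.686 ]
0.095 0.025 [180.7926 106.2693] [129.4621 243.5015]
0.095 0.035 [177.272  106.6877] [130.239  247.3722]
```

View pics/side_g.png

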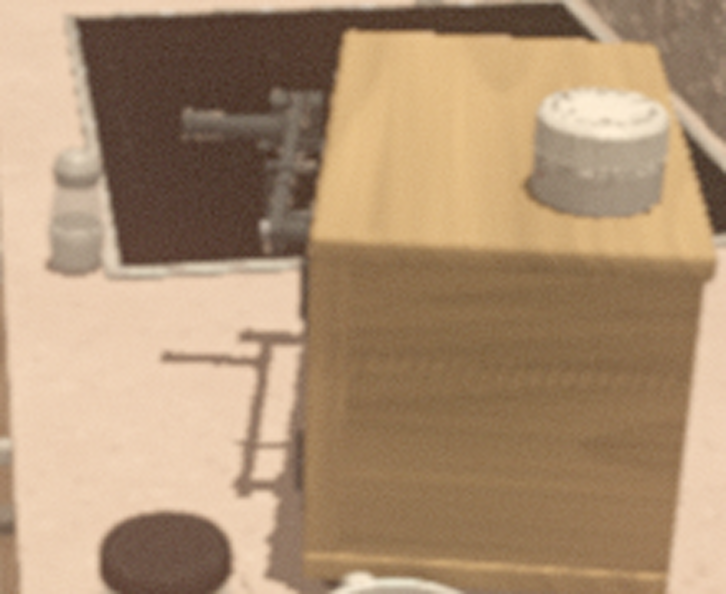

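View pics/top_g.png

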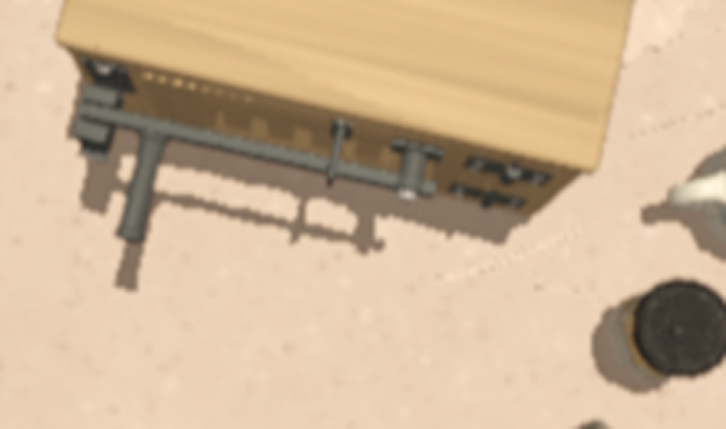

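Both views agree. From above, the bar end at (95,110) lies between the two lips. From the side, the knob end is at row 123; the level-bar model says 127, and it read 3 px low at the start too, so the bar angle is about 0.005. The hand is clear of everything, so I hand in.

Run:
```python
from cell import bot
from hl import *
st(bot); bot.hand_in()
```

```text
20.07 [ 0.3007 -0.3587  0.3397] [-0.0494  0.0439  0.3785] [0.0023 0.0434 0.0383] -0.003
the job is handed in; nothing more can be done
```

The cupboard door is shut with the latch bar down in the keeper's notch, and I handed the job in at about 20 s. No verdict is reported.

**What I did:** I gripped the knob, lifted the bar to about 0.135 rad while the door was still about 0.37 rad open, and swung the door in. I lowered the bar onto the striker's front lip, where it touched at about 0.09 rad with roughly 5 N on the keeper (estimated from the wrist reading). I then let go and pushed the knob's end gently with closed fingers until the bar fell into the notch. The push never reached its 3 N stop.

**Last checks:**
- **Bar:** seen from above, its end lies between the two lips. In the side view it is level to within about 0.01 rad.
- **Door:** about 0.015–0.02 rad from the images, within the 0.042 limit.
- **Robot:** the hand was clear of everything when I handed in.
- **Mug, jar and shaker:** the robot stayed clear of them and recorded no contact. The jar and shaker look unmoved in the pictures. I did not re-measure any of them, and the mug is only partly in the last pictures.

**Not tested or disagreeing:** I did not pull on the door to prove the latch. The side-view model was about 2–3 mm off throughout, which I allowed for.

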